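# Fit keyed cartridges to the furnace's gas purifier and purge it

### The job

Get the furnace's gas purifier ready for use: lift its clamp bar and fold it right back, slide the aluminium blanking plate out to the front and lay it flat on the blue mat. Then put every cartridge standing on the bench into the port of its own colour: turn it clockwise under light pressure until its lugs find the notches and it drops in with its flange flush on the port, and turn it on to the stop, its wing square across the block. Only when all of them are home, press the black purge plunger down to its stop, hold it there for three seconds and let it come up again; leave the bar folded back.

Things in the scene. Friction and masses are not known exactly. Their poses are not given: they have to be found in the camera images.
- clamp_bar (a joint): hinge of the manifold's clamp bar, rad: 0 = down on the blanking plate (start), 2.0 = folded back (stop); no spring. Highest at about 1.39: let go before, it falls shut; after 1.6 it falls open to the stop. A steel bail: side arms pivoted at the back, level bar across the front; two feet, 62 mm either side of its middle, hook over the plate's front edge and keep the plate from sliding
- bar_grip (a point): middle of the orange sleeve on the clamp bar (14 mm thick, 70 mm long along the manifold's y). Pinch it from above, fingers closing along the manifold's x, and follow its arc of 71 mm radius about bar_hinge, up and to the manifold's +x; it rolls between the fingers. With the bar down it is 71 mm above the bench, 22 mm above the plate's top
- bar_hinge (a point): point on the clamp bar's hinge axis (along the manifold's y), at the middle of its length, 58 mm above the bench, 50 mm behind the row of ports; fixed to the manifold
- manifold: gas purifier manifold fixed to the bench: grey block, x -36 to +60, y -170 to +122 mm, top 44 mm above the bench. Origin on the bench under the middle (yellow) port; z up, x to its back, y along the row of ports, 68 mm apart: blue y +68, yellow 0, red -68. A lip behind the ports (x over 36 mm, 55 mm high) holds the plate's rear edge down; low end stops keep the plate from going sideways
- port_yellow (a point): centre of the middle port (thin yellow collar; yellow dot on the lip behind it), on the upper face of its steel keyed ring, 43 mm above the bench. The ring has a 43 mm round hole with two notches facing each other, 15 mm wide, reaching 30 mm from the centre. Frame as the manifold's
- port_blue (a point): the same for the port with the blue collar. At the start (shut) the line through a ring's two notches is turned 0.35 to 1.15 rad (20 to 66 degrees) counterclockwise, seen from above, from the manifold's x, different in each port; this angle is not reported, but can be seen from above once the plate is off, or felt by turning
- port_red (a point): the same for the port with the red collar. A keyed ring turns stiffly (0.25 N m): hard pressing may drag it along, and a cartridge that has dropped in turns it. Turned clockwise it comes to its stop (open) with the notch line, and the wing above it, along the manifold's x, square across the block
- blank_plate: loose aluminium plate (0.25 kg) closing the ports at the start: 86 (x) x 206 (y) x 5 mm, with a 42 mm wide tongue in front that ends 71 to 77 mm before the origin in an upright finger tab. Origin: middle of the underside of the 86 x 206 plate; z up, x to the back. Its rear edge is 14 mm under the manifold's lip: slide it 25 to 35 mm to the front (its -x), then lift it off
- plate_grip (a point): middle of the plate's upright finger tab (6 mm thick in x, 42 mm wide in y, rising from 5 to 30 mm above the plate's underside), 74 mm in front of the plate's origin and 20 mm above the underside: pinch it from above, fingers closing along the plate's x
- plate_mid (a point): middle of the plate's whole outline, tongue included (120 x 206 mm), on its underside, 17 mm in front of the plate's origin. (Elsewhere: a tall blue furnace stands left of the manifold, its front right corner near world x 0.55, y -0.05 m, its front running to the left and away; swing past it within 0.45 m of the base axis)
- bench_mat: blue mat on the bench in front of the manifold, fixed, 150 mm (x) by 250 mm (y), 2 mm thick; origin at the centre of its underside; x away from the robot, its yaw differs a little from the manifold's
- cartridge_blue: cartridge with blue band and wing, 0.45 kg, 102 mm high, standing loose on the bench (may be absent: None). Origin at the centre of its foot, z up. Spigot 40 mm thick, foot chamfered; two lugs on it along +x and -x (10 mm wide, out to 27.5 mm, 5 to 15 mm above the foot); flange 62 mm across, 15 to 24 mm up; white body 51 mm; upright wing on top, 46 (x) by 14 (y) mm, 76 to 102 mm up
- cartridge_yellow: the same with yellow band and wing (may be absent: None). The lowest 5 mm of the spigot centre a cartridge in its port while the lugs still ride on the keyed ring; once the lugs, which are in line with the wing, stand over the notches (within 0.1 rad, either way round) it drops 10 mm, until the flange lies on the ring
- cartridge_red: the same with red band and wing (may be absent: None)
- flange_blue (a point): centre of the underside of the blue cartridge's flange, 15 mm above its foot; fully seated it coincides with port_blue; with the lugs riding on the ring it stands 10 mm above
- flange_yellow (a point): centre of the underside of the yellow cartridge's flange, 15 mm above its foot; fully seated it coincides with port_yellow; with the lugs riding on the ring it stands 10 mm above
- flange_red (a point): centre of the underside of the red cartridge's flange, 15 mm above its foot; fully seated it coincides with port_red; with the lugs riding on the ring it stands 10 mm above
- wing_blue (a point): the blue cartridge's axis at the height to grip its wing (90 mm above the foot, 12 mm below its top): pinch the wing from above, fingers closing along the cartridge's y
- wing_yellow (a point): the yellow cartridge's axis at the height to grip its wing (90 mm above the foot, 12 mm below its top): pinch the wing from above, fingers closing along the cartridge's y
- wing_red (a point): the red cartridge's axis at the height to grip its wing (90 mm above the foot, 12 mm below its top): pinch the wing from above, fingers closing along the cartridge's y
- purge_valve (a joint): travel of the purge plunger, m: 0 = up, 0.012 = down at its stop; spring 3 N at the start of the travel, 9 N at the stop; comes up again by itself
- purge_top (a point): top of the purge plunger's black mushroom head (29 mm in diameter), near the end of the manifold beyond the red port (manifold x +4, y -146 mm), 94 mm above the bench when up; moves straight down with the plunger

How it is judged:
On the way, in this order (a step that is already met when the one before it is completed fails the run):
1. the clamp bar is folded back (value of joint clamp_bar above 1.7 rad), for 0.2 s.
2. the blanking plate is off the ports (horizontal distance between blank_plate and port_yellow above 0.09 m), for 0.2 s.
3. every cartridge present is fully seated in the port of its colour and turned to the stop (distance between flange_blue and port_blue below 0.005 m and angle between each of cartridge_blue, cartridge_yellow, cartridge_red's own z axis and vertical below 0.08 rad and angle between the x axis of each of cartridge_blue, cartridge_yellow, cartridge_red and the x axis of manifold, either way round below 0.17 rad and distance between flange_yellow and port_yellow below 0.005 m and distance between flange_red and port_red below 0.005 m), for 0.3 s.
4. the purge plunger is held down at its stop (value of joint purge_valve above 0.0105 m), for 2.5 s.
At the end, for the whole second after the job is handed in: Each cartridge upright in its own colour's port, flange within 5 mm of its seat, wing within 0.17 rad of square; plate flat on the mat, outline middle within 60 mm of the mat's centre; bar beyond 1.7 rad; plunger, held down (10.5 of 12 mm) 2.5 s once all were home, up again (2 mm) (all of step 3 and value of joint clamp_bar above 1.7 rad and horizontal distance between plate_mid and bench_mat below 0.06 m and height (world z) of blank_plate below 0.008 m and angle between blank_plate's own z axis and vertical below 0.1 rad and value of joint purge_valve below 0.002 m and linear speed of blank_plate below 0.02 m/s); the robot touches nothing.
It fails at once if the purge plunger is pressed (over 6 mm) while a cartridge is not yet home and turned (value of joint purge_valve above 0.006 m and (distance between flange_blue and port_blue above 0.006 m or angle between the x axis of any of cartridge_blue, cartridge_yellow, cartridge_red and the x axis of manifold, either way round above 0.25 rad or distance between flange_yellow and port_yellow above 0.006 m or distance between flange_red and port_red above 0.006 m)).
Of cartridge_blue, cartridge_yellow, cartridge_red only 2 to 3 are there at a start; the rules pass over those that are not, and their reading is None.
At some moment in a run one of cartridge_blue, cartridge_yellow, cartridge_red may be knocked a few centimetres aside while the robot is not near it.
It also fails if it takes over 210 s, if anything falls off the work surface, if the arm or the gripper's body presses on something with over 40 N, if the wrist force passes 120 N, or if a joint passes its speed limit or range.

### The arm

A 7-joint arm with a two-finger parallel gripper is mounted at the origin on a cart in front of the work surface, level with it; the furniture and walls round the work are solid. World frame = base frame: x ahead of the robot, y to its left, z up, the work surface at z = 0. Lengths are in m, angles in rad, forces in N, time in s.
With the tool pointing down it reaches from about 0.4 to 0.875 m from the base axis. Payload 19.3 kg.
Tool frame: the origin (TCP) lies midway between the tips of the shut fingers; the grasp point (between the pads) lies 19 mm behind it; z points along the fingers, y is the line along which they close (so a half turn about z gives the same grasp; the last joint's range is limited). The gripper opens to 85 mm and grips with 20 to 120 N. Pads are 22 mm wide; open, the fingers measure 114 mm over their backs; the gripper's body (76 mm by 85 mm) begins 54 mm behind the grasp point. The pads swing forward as they close: fully open they stand 13 mm farther back than shut.
Start: joints at [1.279, 0.521, -0.036, 1.599, 0.021, 1.021, -0.113], TCP at [0.137, -0.61, 0.231] pointing down, gripper open.
Joint ranges: [-2.91, 2.91], [-0.3, 2.13], [-1.5, 1.42], [0.17, 2.43], [-1.26, 4.41], [0.16, 1.93], [-2.52, 2.52]. Speed limits (rad/s): [1.89, 1.89, 2.39, 2.39, 3.01, 3.01, 3.01].

### API

Orientations are given as [roll, pitch, yaw] about the fixed x, y, z axes, in that order (R = Rz(yaw) Ry(pitch) Rx(roll)).
In Python, from workcell import telemetry, grab_frame, calibration, bot, outline_of, landmark_of gives the robot as it stands. The module is installed in compiled form; this text tells all that it offers.
- The arm moves only by the shell command python3 -m inch 'ROWS' [FORCE]. ROWS is JSON, a list of rows, each a list of 7 numbers: the shift along the tool's x, y, z in m, then the turn, a rotation vector about the tool's x, y, z in rad, then the closure, from 0 (fully open) to 1 (shut). A call has 1 to 5 rows; each row shifts and turns the commanded pose from where the row before left it, along the tool's axes as they then stand; what a row does not reach is not made up. A row lasts 1/10 s, in which the tool goes at most 50 mm and 8.59 degrees, less where a joint would pass 70% of its speed; a pose out of reach is approached as far as the arm can. A call is refused whole if a number of a shift passes 0.05 or a number of a turn 0.15, either way. A call with a gripper value outside its range is refused whole. The fingers move at their own pace and stop on an object; FORCE is the grip in N (left out, the last holds). Time passes only in rows, so rows that do not move let the fingers close. It gives the time, the measured TCP pose, the force, the opening and the grip force at its end, in the units of the state.
- telemetry.observe(): the state, without advancing time (a new reading comes with each control period).
- grab_frame(name): name is "scene" or "top" or "wrist"; returns the picture (400x640x3 uint8, red, green, blue); there is no depth.
- calibration(name): a dict with "fovy" (degrees; the focal length in pixels is half the picture's height over the tangent of half this angle, whatever the lens; pixels are square), "cx", "cy" (the principal point, pixels), "pose" (4x4, takes a point from camera to world coordinates). Camera axes: x right, y down, z forward; pixel columns grow to the right and rows downward; lengths in m; the calibration is good to about 2 mm. A picture is of the moment at which its call begins: read the wrist's pose just before it. calibration takes no time and is no camera call; for the wrist camera it gives the pose at the moment of the call.
- bot.job_done(): hands the job in; it is judged then, once.
Trained networks look in the newest picture that a camera, given by its name, has taken for a name from the list of things; names that differ only in an ending like _2 or _b are one class to them, and where a whole thing is asked for, a point or a joint stands for the part that bears it (a point fixed in the world has none). Each returns a list of dicts, best first, with "score" (0 to 1); they miss things now and then, are a little off and sometimes report something else, mostly with a low value. They report only what shows in the picture. A call takes as long as a camera call.
- outline_of(label, camera): "region" (400x640 bool, what is visible of it) and "rect" ([left, top, right, bottom] in pixels, round what is visible of it).
- landmark_of(label, camera): "xy" ([column, row] in pixels: a listed point, or the origin of a listed thing).
The state is a dict: "clock": time; "qpos": joint angles; "qd": joint speeds; "joint_efforts": joint torques, N m; "position": TCP position; "tool_rot": TCP orientation; "force": force on the tool from outside, world axes, zero at the start; "moment": the same for the moment, N m; "grip_width": finger opening in m; "finger_force": force on a finger pad.
Only numpy, scipy, OpenCV 4.12 (cv2) and the standard library are available. Lean on these libraries where they do the work, as an engineer would, in place of code of your own. Each camera call takes 0.05 s, during which the arm holds its last target. There are 200 camera calls.

## Working session

There is one attempt and no reset: what is moved stays moved. The work goes in short steps, Python scripts to look and compute and a shell command to move; the robot and the scene stay as the last step left them, time stands still between calls to the robot, and variables do not carry over. Pictures are saved under pics/ and viewed, at most 14 in all, crops included, and the job is handed in when it is done.

```bash
mkdir -p pics; cat > h.py <<'E'
import numpy as np, cv2
from scipy.spatial.transform import Rotation as R
from workcell import telemetry, grab_frame, calibration, bot, outline_of, landmark_of
def ray(cam,xy,c=None):
    c=c or calibration(cam); P=np.array(c["pose"]); f=200/np.tan(np.radians(c["fovy"])/2)
    d=P[:3,:3]@np.array([(xy[0]-c["cx"])/f,(xy[1]-c["cy"])/f,1]); return P[:3,3],d
def at(cam,xy,z,c=None):
    o,d=ray(cam,xy,c); return o+d*(z-o[2])/d[2]
def proj(cam,p,c=None):
    c=c or calibration(cam); P=np.array(c["pose"]); f=200/np.tan(np.radians(c["fovy"])/2)
    q=P[:3,:3].T@(np.array(p)-P[:3,3]); return np.array([c["cx"]+f*q[0]/q[2],c["cy"]+f*q[1]/q[2]])
def save(cam,n):
    im=grab_frame(cam); cv2.imwrite(f"pics/{n}.png",im[:,:,::-1]); return im
def toolmove(dp):  # world shift -> tool axes
    s=telemetry.observe(); return R.from_euler('xyz',s["tool_rot"]).inv().apply(dp)
E
python3 - <<'E'
from h import *
np.set_printoptions(precision=4,suppress=True)
s=telemetry.observe(); print({k:np.round(v,3) for k,v in s.items()})
Z=dict(bar_grip=.071,bar_hinge=.058,port_yellow=.043,plate_grip=.064,plate_mid=.044,blank_plate=.044,manifold=0,bench_mat=0,wing_blue=.09,wing_yellow=.09,wing_red=.09,flange_blue=.015,flange_red=.015,flange_yellow=.015,purge_top=.094)
for cam in("top","scene"):
    save(cam,cam+"0"); c=calibration(cam); print(cam,c["fovy"],np.array(c["pose"])[:3,3])
    for n,z in Z.items():
        r=landmark_of(n,cam)
        for k in r[:2]: print(cam,n,round(k["score"],2),np.round(k["xy"],1),at(cam,k["xy"],z)[:2])
E
```

```text
{'clock': np.float64(0.0), 'qpos': array([ 1.279,  0.522, -0.036,  1.6  ,  0.021,  1.021, -0.113]), 'qd': array([ 0.   ,  0.003, -0.001,  0.   ,  0.   ,  0.   ,  0.001]), 'joint_efforts': array([ -0.002, -92.712,   1.978, -36.993,   0.018,   0.008,  -0.   ]), 'position': array([ 0.137, -0.609,  0.231]), 'tool_rot': array([-3.14 ,  0.   ,  0.222]), 'force': array([-0.419,  0.266, -0.635]), 'moment': array([0.026, 0.019, 0.011]), 'finger_force': np.float64(0.0), 'grip_width': np.float64(0.086)}
top 44.17976393613628 [ 0.3294 -0.3242  0.9017]
top bar_grip 0.67 [313.8 157.8] [ 0.5859 -0.2701]
top port_yellow 0.18 [300.3 179.6] [ 0.5509 -0.2493]
top plate_grip 0.61 [300.6 181.2] [ 0.5426 -0.2521]
top plate_mid 0.53 [386.9 174.4] [ 0.5792 -0.4032]
top blank_plate 0.57 [320.5 151.7] [ 0.6073 -0.279 ]
top manifold 0.96 [319.1 157.5] [ 0.6097 -0.2754]
top manifold 0.65 [268.8 219.6] [ 0.4786 -0.1978]
top bench_mat 0.65 [269.9 221.4] [ 0.4755 -0.2003]
top wing_blue 0.93 [351.7 231.9] [ 0.46   -0.3503]
top wing_yellow 0.7 [413.7 242.2] [ 0.4555 -0.4538]
top flange_blue 0.63 [347.8 237.9] [ 0.46
[... 478 characters left out ...]
5]
scene plate_grip 0.59 [277.9 212.8] [ 0.5431 -0.2435]
scene plate_mid 0.93 [261.  203.3] [ 0.6011 -0.2717]
scene blank_plate 0.92 [258.2 199.9] [ 0.6116 -0.2772]
scene manifold 0.8 [260.5 220.6] [ 0.6088 -0.2761]
scene manifold 0.32 [327.5 153.8] [ 0.6345 -0.5518]
scene bench_mat 0.92 [299.  274.1] [ 0.4718 -0.1983]
scene wing_blue 0.63 [355.3 186.4] [ 0.4568 -0.3463]
scene wing_yellow 0.79 [380.4 162.5] [ 0.4567 -0.4402]
scene wing_red 0.5 [354.  187.6] [ 0.4569 -0.3419]
scene flange_blue 0.69 [354.7 219. ] [ 0.4587 -0.3556]
scene flange_yellow 0.77 [381.5 192.7] [ 0.456  -0.4569]
scene flange_yellow 0.17 [375.5 201.1] [ 0.4529 -0.4255]
scene purge_top 0.6 [326.1 158.1] [ 0.5436 -0.3941]
```

```bash
cd pics; ls
```

```text
scene0.png
top0.png
```

View pics/top0.png

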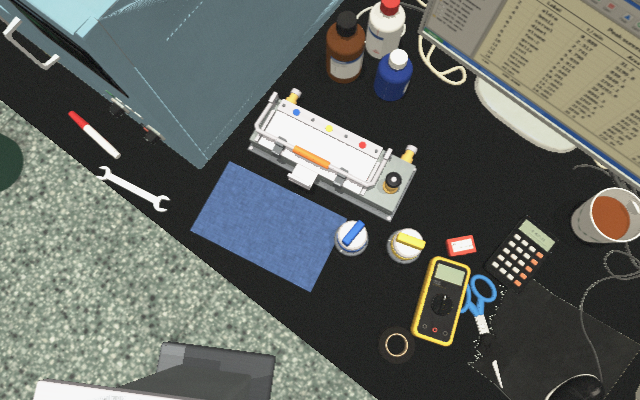

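View pics/scene0.png

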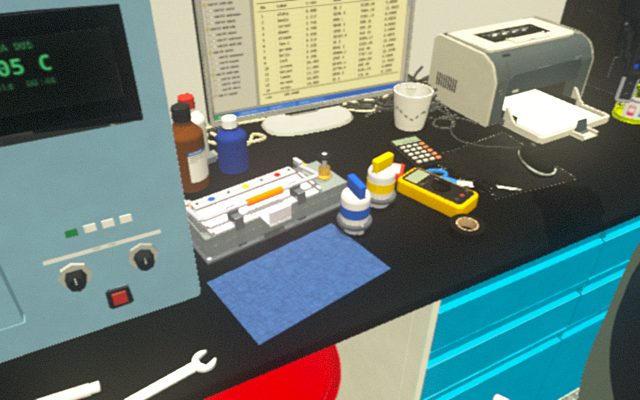

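The top view shows the manifold turned, with its dots at about (297,112), (330,128) and (362,145). The blue cartridge is at (352,237), the yellow one at (407,244), the mat is around (268,225), and there is no red cartridge. The scene view agrees. Next I compute the yaw.

```bash
python3 - <<'E'
from h import *
np.set_printoptions(precision=4,suppress=True)
im=cv2.imread("pics/top0.png"); hsv=cv2.cvtColor(im,cv2.COLOR_BGR2HSV)
def blobs(lo,hi,box,mina=4):
    m=cv2.inRange(hsv,lo,hi); k=np.zeros_like(m); l,t,r,b=box; k[t:b,l:r]=m[t:b,l:r]
    n,_,st,ce=cv2.connectedComponentsWithStats(k); return [(ce[i],st[i,4]) for i in range(1,n) if st[i,4]>=mina]
D={}
for n,lo,hi,box in(("blue",(105,120,80),(125,255,255),(285,100,310,125)),("yellow",(20,100,120),(35,255,255),(318,118,342,138)),("red",(0,120,100),(8,255,255),(350,135,375,155))):
    for c,a in blobs(lo,hi,box): print(n,c,a,at("top",c,.056)); D[n]=at("top",c,.056)
d=D["blue"]-D["red"]; yaw=np.arctan2(d[1],d[0])-np.pi/2; print("yaw",yaw,np.linalg.norm(d))
def mask(lo,hi,box):
    m=cv2.inRange(hsv,lo,hi);k=np.zeros_like(m); l,t,r,b=box; k[t:b,l:r]=m[t:b,l:r]; return k
def rect(lo,hi,box,z):
    k=mask(lo,hi,box); n,lab,st,ce=cv2.connectedComponentsWithStats(k); i=1+np.argmax(st[1:,4]); ys,xs=np.nonzero(lab==i)
    W=np.array([at("top",(x,y),z)[:2] for x,y in zip(xs,ys)]).astype(np.float32)
    (c,s,a)=cv2.minAreaRect(W*1000); print(np.array(c)/1000,s,a, "long dir", end=' ')
    e=cv2.boxPoints((c,s,a)); v=max([e[1]-e[0],e[2]-e[1]],key=np.linalg.norm); print(np.arctan2(v[1],v[0]))
rect((5,150,120),(18,255,255),(285,140,340,175),.078)
rect((105,150,80),(125,255,255),(325,212,375,250),.102)
rect((20,150,150),(35,255,255),(390,225,430,255),.102)
rect((100,60,60),(125,255,255),(180,150,345,300),.002)
s=np.array(telemetry.observe()["position"])
E
```

```text
blue [295.8182 111.8182] 33 [ 0.6741 -0.225   0.056 ]
yellow [328.5455 128.2121] 33 [ 0.6497 -0.2886  0.056 ]
red [361.9706 144.6176] 34 [ 0.6258 -0.3522  0.056 ]
yaw -0.3631568547898776 0.13607484281122642
[ 0.5852 -0.2652] (68.99271392822266, 12.168708801269531) 69.40779876708984 long dir 1.2113943
[ 0.4577 -0.3518] (12.80271053314209, 46.66912841796875) 56.965049743652344 long dir -0.5765689
[ 0.4542 -0.4464] (46.6298713684082, 15.098654747009277) 78.93448638916016 long dir 1.3776672Traceback (most recent call last):
  File "<stdin>", line 21, in <module>
  File "<stdin>", line 15, in rect
  File "h.py", line 8, in at
    o,d=ray(cam,xy,c); return o+d*(z-o[2])/d[2]
        ~~~^^^^^^^^^^
  File "h.py", line 5, in ray
    c=c or calibration(cam); P=np.array(c["pose"]); f=200/np.tan(np.radians(c["fovy"])/2)
           ~~~~~~~~~~~^^^^^
ValueError: time passes only in moves, steps and waits
```

```bash
python3 -m inch '[[0,0,0,0,0,-0.141,0.5],[0,0,0,0,0,-0.141,0.5],[0,0,0,0,0,-0.141,0.5],[0,0,0,0,0,-0.141,0.5],[0,0,0,0,0,-0.141,0.5]]' 40
python3 -m inch '[[0,0,0,0,0,-0.141,0.5],[0,0,0,0,0,-0.141,0.5],[0.04,0.025,0,0,0,0,0.5],[0.04,0.025,0,0,0,0,0.5],[0.04,0.025,0,0,0,0,0.5]]'
python3 -m inch '[[0.04,0.025,0,0,0,0,0.5],[0.04,0.025,0,0,0,0,0.5],[0.04,0.025,0,0,0,0,0.5],[0.04,0.025,0,0,0,0,0.5],[0.04,0.025,0,0,0,0,0.5]]'
python3 -m inch '[[0.04,0.025,0,0,0,0,0.5],[0.04,0.025,0,0,0,0,0.5],[0.02,0.0,0,0,0,0,0.5],[0,0,0,0,0,0,0.5],[0,0,0,0,0,0,0.5]]'
python3 - <<'E'
from h import *
np.set_printoptions(precision=4,suppress=True)
s=telemetry.observe(); print(s["position"],s["tool_rot"],s["qpos"],s["clock"])
c=calibration("wrist"); print(np.array(c["pose"]),c["fovy"])
save("wrist","w0")
for n,z in dict(bar_grip=.071,plate_grip=.064,bar_hinge=.058,purge_top=.094,manifold=0).items():
    for k in landmark_of(n,"wrist")[:1]: print(n,round(k["score"],2),np.round(k["xy"]),at("wrist",k["xy"],z,c)[:2])
E
```

```text
clock: 2.1
position: [0.1374, -0.6097, 0.2313]
tool_rot: [3.142, 0.0, 0.933]
force: [0.1, 0.4, -0.1]
grip_width: 0.0427
finger_force: 0.0
clock: 2.6
position: [0.251, -0.523, 0.2313]
tool_rot: [3.141, 0.0, 1.208]
force: [1.5, -1.1, -0.5]
grip_width: 0.0429
finger_force: 0.0
clock: 3.1
position: [0.4391, -0.38, 0.2315]
tool_rot: [3.141, 0.0, 1.209]
force: [0.4, -0.6, -0.6]
grip_width: 0.0424
finger_force: 0.0
clock: 3.6
position: [0.5199, -0.3056, 0.2313]
tool_rot: [-3.141, 0.0, 1.209]
force: [-0.4, -1.3, 0.1]
grip_width: 0.0423
finger_force: 0.0
[ 0.5199 -0.3056  0.2313] [-3.1414  0.0004  1.2092] [ 0.6885  0.5065 -0.3685  1.6469  0.2061  1.0268 -0.1065] 3.6
[[ 0.9356 -0.3406 -0.0934  0.5427]
 [-0.3532 -0.9028 -0.2455 -0.2435]
 [-0.0007  0.2627 -0.9649  0.3736]
 [ 0.      0.      0.      1.    ]] 69.51844463526892
bar_grip 0.88 [371. 123.] [ 0.5862 -0.2655]
plate_grip 0.93 [325. 126.] [ 0.5417 -0.2524]
bar_hinge 0.7 [434. 127.] [ 0.6494 -0.2943]
purge_top 0.38 [433. 124.] [ 0.6377 -0.2854]
manifold 0.62 [376. 124.] [ 0.6024 -0.274 ]
```

```bash
python3 -m inch '[[0.03,0.024,0,0,0,0,0.5],[0.03,0.024,0,0,0,0,0.5],[0,0,0.04,0,0,0,0.5],[0,0,0.04,0,0,0,0.5],[0,0,0.04,0,0,0,0.5]]'
python3 -m inch '[[0,0,0.03,0,0,0,0.5],[0,0,0.025,0,0,0,0.5],[0,0,0,0,0,0,0.5],[0,0,0,0,0,0,0.9],[0,0,0,0,0,0,0.9]]'
python3 -m inch '[[0,0,0,0,0,0,0.9],[0,0,0,0,0,0,0.9],[0,0,0,0,0,0,0.9],[0,0,0,0,0,0,0.9]]'
python3 - <<'E'
import numpy as np
for t in np.arange(0,2.01,.2):
    a=t+.184; print(round(t,2),np.round([-71*np.cos(a)+69.8,71*np.sin(a)-13],1))
E
```

```text
clock: 4.4
position: [0.586, -0.2666, 0.11]
tool_rot: [3.141, 0.0, 1.208]
force: [0.6, -0.7, -0.4]
grip_width: 0.0427
finger_force: 0.0
clock: 4.9
position: [0.5866, -0.2668, 0.0579]
tool_rot: [3.14, 0.0, 1.208]
force: [-29.2, 11.2, 11.5]
grip_width: 0.0145
finger_force: 16.7
clock: 5.3
position: [0.5857, -0.2664, 0.058]
tool_rot: [-3.141, 0.0, 1.208]
force: [-7.0, 2.9, 7.3]
grip_width: 0.0124
finger_force: 39.1
0.0 [-0. -0.]
0.2 [ 4.  13.6]
0.4 [10.6 26.1]
0.6 [19.5 37.1]
0.8 [30.5 46.1]
1.0 [43.  52.8]
1.2 [56.6 56.8]
1.4 [70.7 58. ]
1.6 [84.8 56.4]
1.8 [98.3 52. ]
2.0 [110.7  45.1]
```

```bash
python3 -m inch '[[0,0.004,-0.0136,0,0,0,0.9],[0,0.0066,-0.0125,0,0,0,0.9],[0,0.0089,-0.011,0,0,0,0.9],[0,0.011,-0.009,0,0,0,0.9],[0,0.0125,-0.0067,0,0,0,0.9]]'
python3 -m inch '[[0,0.0136,-0.004,0,0,0,0.9],[0,0.0141,-0.0012,0,0,0,0.9],[0,0.0141,0.0016,0,0,0,0.9],[0,0.0135,0.0044,0,0,0,0.9],[0,0.0062,0.0034,0,0,0,0.9]]'
python3 -m inch '[[0,0,0,0,0,0,0.9],[0,0,0,0,0,0,0.9],[0,0,0,0,0,0,0.5],[0,0,0,0,0,0,0.5],[0,0,0,0,0,0,0.5]]'
python3 -m inch '[[0,0,-0.04,0,0,0,0.4],[0,-0.04,-0.04,0,0,0,0.4],[0,-0.04,0,0,0,0,0.4],[0,-0.04,0,0,0,0,0.4],[0,-0.04,0,0,0,0,0.4]]'
python3 - <<'E'
from h import *
np.set_printoptions(precision=4,suppress=True)
s=telemetry.observe(); print(s["position"],s["tool_rot"],s["force"],s["clock"])
c=calibration("wrist"); save("wrist","w1")
for n,z in dict(bar_grip=.115,plate_grip=.064,bar_hinge=.058,blank_plate=.044,plate_mid=.044,port_yellow=.043,bench_mat=0).items():
    for k in landmark_of(n,"wrist")[:1]: print(n,round(k["score"],2),np.round(k["xy"]),at("wrist",k["xy"],z,c)[:2])
E
```

```text
clock: 5.8
position: [0.625, -0.2813, 0.1125]
tool_rot: [-3.139, 0.001, 1.208]
force: [-2.1, 0.1, -5.0]
grip_width: 0.0123
finger_force: 39.0
clock: 6.3
position: [0.6853, -0.3041, 0.1071]
tool_rot: [3.139, -0.0, 1.208]
force: [-0.8, 0.1, 7.5]
grip_width: 0.0124
finger_force: 41.8
clock: 6.8
position: [0.6836, -0.3032, 0.105]
tool_rot: [-3.141, -0.0, 1.209]
force: [0.8, 0.0, 0.1]
grip_width: 0.0429
finger_force: 0.0
clock: 7.3
position: [0.5368, -0.2477, 0.1805]
tool_rot: [3.142, 0.0, 1.209]
force: [1.4, -0.6, -0.4]
grip_width: 0.0512
finger_force: 0.0
[ 0.5368 -0.2477  0.1805] [3.1415 0.0002 1.2087] [ 1.3656 -0.5933 -0.3784] 7.3
bar_grip 0.75 [540. 208.] [ 0.6894 -0.3056]
plate_grip 0.68 [328. 193.] [ 0.5402 -0.2505]
bar_hinge 0.79 [450. 190.] [ 0.6489 -0.2898]
blank_plate 0.97 [404. 186.] [ 0.6116 -0.2756]
plate_mid 0.84 [390. 185.] [ 0.5991 -0.2698]
port_yellow 0.31 [284. 326.] [ 0.4366 -0.3855]
bench_mat 0.58 [254. 158.] [ 0.4711 -0.1994]
```

View pics/w1.png

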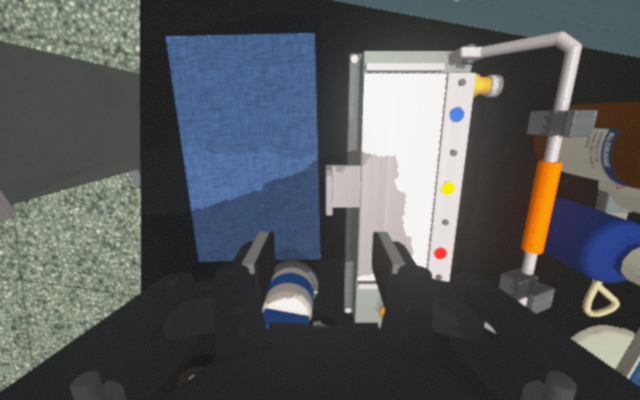

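The bar is folded back (sleeve at 540,208) and the plate's tab is visible at (328,193). Next I grip the tab.

```bash
python3 -m inch '[[-0.001,0.004,0.04,0,0,0,0.5],[0,0,0.04,0,0,0,0.5],[0,0,0.035,0,0,0,0.5],[0,0,0.013,0,0,0,0.5],[0,0,0,0,0,0,0.5]]' 80
python3 -m inch '[[0,0,0,0,0,0,1],[0,0,0,0,0,0,1],[0,0,0,0,0,0,1],[0,0,0,0,0,0,1],[0,0,0,0,0,0,1]]'
```

```text
clock: 8.2
position: [0.5416, -0.2502, 0.0508]
tool_rot: [-3.139, -0.0, 1.209]
force: [0.3, -0.3, 1.1]
grip_width: 0.0429
finger_force: 0.0
clock: 8.7
position: [0.5427, -0.251, 0.0538]
tool_rot: [3.139, 0.0, 1.209]
force: [-1.6, 1.0, 8.9]
grip_width: 0.0043
finger_force: 79.8
```

```bash
python3 -m inch '[[0,-0.009,0,0,0,0,1],[0,-0.009,0,0,0,0,1],[0,-0.009,0,0,0,0,1],[0,-0.006,0,0,0,0,1],[0,0,0,0,0,0,1]]'
python3 -m inch '[[0,0,-0.008,0,0,0,1],[0,0,-0.02,0,0,0,1],[0,0,-0.02,0,0,0,1],[0,-0.02,0,0,0,0,1],[0.006,-0.03,0,0,0,0,1]]'
python3 -m inch '[[0.01,-0.03,0,0,0,0,1],[0.01,-0.027,0,0,0,0,1],[0,0,0,0,0,0,1],[0,0,0,0,0,0,1]]'
python3 - <<'E'
from h import *
np.set_printoptions(precision=4,suppress=True)
s=telemetry.observe(); print(s["position"],s["tool_rot"],s["force"],s["grip_width"],s["clock"])
save("scene","s1")
E
```

```text
clock: 9.2
position: [0.5104, -0.2388, 0.0529]
tool_rot: [3.141, 0.0, 1.209]
force: [-2.9, 2.1, 8.4]
grip_width: 0.0043
finger_force: 80.2
clock: 9.7
position: [0.466, -0.2161, 0.1008]
tool_rot: [3.141, 0.0, 1.207]
force: [-0.6, -0.4, -2.8]
grip_width: 0.0041
finger_force: 78.5
clock: 10.1
position: [0.4198, -0.1766, 0.1006]
tool_rot: [-3.141, 0.0, 1.209]
force: [0.2, -0.5, -2.2]
grip_width: 0.0042
finger_force: 78.7
[ 0.4198 -0.1766  0.1006] [-3.1411  0.0004  1.2092] [ 0.1782 -0.5153 -2.1782] 0.004161800729776592 10.1
```

View pics/s1.png

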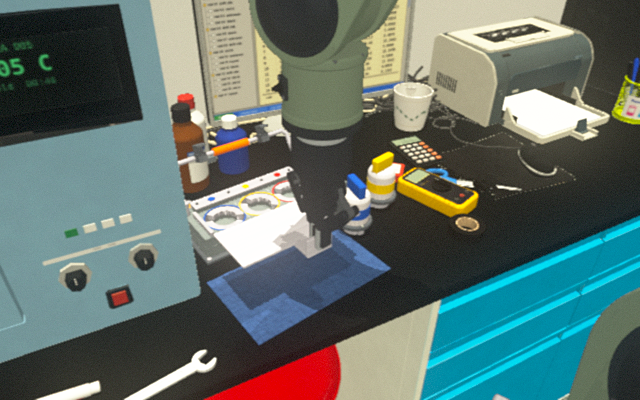

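The plate is lifted and held level over the mat. Now I lower it.

```bash
python3 -m inch '[[0,0,0.03,0,0,0,1],[0,0,0.03,0,0,0,1],[0,0,0.018,0,0,0,1],[0,0,0.007,0,0,0,1],[0,0,0,0,0,0,1]]'
python3 -m inch '[[0,0,0.003,0,0,0,1],[0,0,0,0,0,0,1],[0,0,0,0,0,0,0.5],[0,0,0,0,0,0,0.5],[0,0,0,0,0,0,0.5]]'
python3 -m inch '[[0,0,-0.05,0,0,0,0.5],[0,0,-0.05,0,0,0,0.5],[0,0,-0.05,0,0,0,0.5],[-0.04,0,-0.02,0,0,0,0.3],[-0.04,0,0,0,0,0,0.3]]'
python3 - <<'E'
from h import *
np.set_printoptions(precision=4,suppress=True)
s=telemetry.observe(); print(s["position"],s["tool_rot"],s["force"],s["clock"])
Z=dict(blank_plate=.002,plate_mid=.002,bench_mat=0,wing_blue=.09,wing_yellow=.09,port_yellow=.043,port_blue=.043,port_red=.043)
for cam in("top","wrist"):
    c=calibration(cam); save(cam,cam+"2")
    for n,z in Z.items():
        for k in landmark_of(n,cam)[:1]: print(cam,n,round(k["score"],2),np.round(k["xy"]),at(cam,k["xy"],z,c)[:2])
im=cv2.imread("pics/top2.png"); cv2.imwrite("pics/top2c.png",cv2.resize(im[90:290,220:460],None,fx=3,fy=3,interpolation=cv2.INTER_CUBIC))
E
```

```text
clock: 10.65
position: [0.4202, -0.1768, 0.0147]
tool_rot: [-3.14, 0.0, 1.209]
force: [1.0, 0.8, -2.8]
grip_width: 0.004
finger_force: 78.7
clock: 11.15
position: [0.4205, -0.1769, 0.0126]
tool_rot: [3.141, -0.0, 1.209]
force: [0.1, 0.4, -0.4]
grip_width: 0.0425
finger_force: 0.0
clock: 11.65
position: [0.3931, -0.2529, 0.1857]
tool_rot: [3.136, 0.001, 1.211]
force: [0.4, -0.1, -1.6]
grip_width: 0.0598
finger_force: 0.0
[ 0.3931 -0.2529  0.1857] [3.1357 0.0013 1.2107] [ 0.3962 -0.0615 -1.5622] 11.65
top blank_plate 0.72 [353. 234.] [ 0.47   -0.3552]
top wing_blue 0.61 [350. 234.] [ 0.4567 -0.348 ]
top wing_yellow 0.71 [410. 244.] [ 0.4525 -0.4472]
top port_yellow 0.58 [319. 149.] [ 0.6118 -0.2753]
top port_blue 0.89 [282. 136.] [ 0.6293 -0.2041]
top port_red 0.89 [351. 169.] [ 0.5813 -0.3374]
wrist blank_plate 0.84 [394. 104.] [ 0.4904 -0.2018]
wrist plate_mid 0.76 [378. 106.] [ 0.4744 -0.1983]
wrist bench_mat 0.29 [552. 296.] [ 0.613  -0.4993]
wrist wing_blue 0.69 [430. 273.] [ 0.4576 -0.3509]
wrist wing_yellow 0.83 [452. 353.] [ 0.4549 -0.4434]
wrist port_yellow 0.76 [536. 133.] [ 0.6004 -0.2736]
wrist port_blue 0.71 [556.  57.] [ 0.6281 -0.2132]
wrist port_red 0.85 [527. 201.] [ 0.5796 -0.3385]
```

View pics/top2c.png

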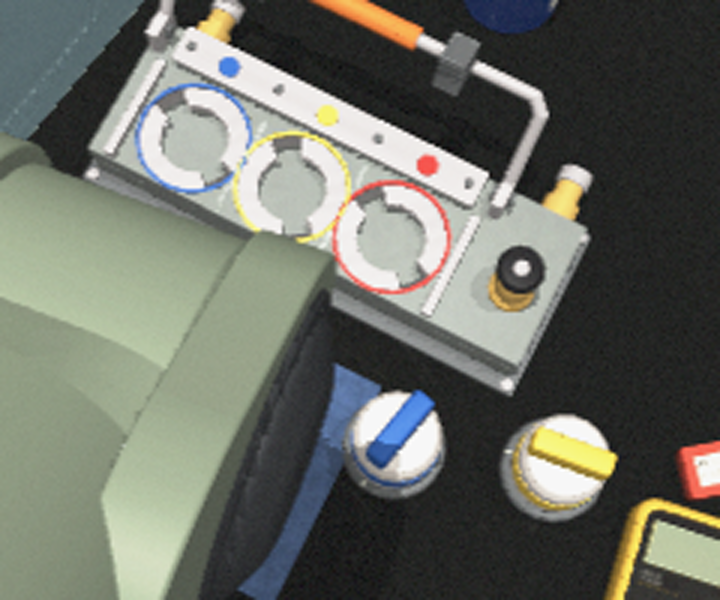

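The plate lies on the mat, and the notches of all three rings show in the crop: blue (172,100)/(222,178), yellow (287,142), red (371,198)/(418,275). Next I fit the collars and wings from above and with the wrist camera.

```bash
python3 -m inch '[[-0.01,0.04,-0.01,0,0,0,0.3],[-0.01,0.04,-0.01,0,0,0,0.3],[-0.01,0.04,-0.01,0,0,0,0.3],[-0.01,0.04,0,0,0,0,0.3],[-0.005,0.026,0,0,0,0,0.3]]'
python3 -m inch '[[0,0,0,0,0,0,0.3],[0,0,0,0,0,0,0.3],[0,0,0,0,0,0,0.3]]' | head -2
cat > fit.py <<'E'
from h import *
RNG=dict(blue=((105,110,60),(125,255,255)),yellow=((20,110,90),(35,255,255)),red=((0,130,90),(8,255,255)))
def wpts(cam,c,m,z): 
    ys,xs=np.nonzero(m); return np.array([at(cam,(x,y),z,c)[:2] for x,y in zip(xs,ys)]).reshape(-1,2)
def collars(cam,im,c,org,yaw):
    hsv=cv2.cvtColor(im,cv2.COLOR_RGB2HSV); out={}
    for n,y in(("blue",.068),("yellow",0),("red",-.068)):
        g=np.array(org)+y*np.array([-np.sin(yaw),np.cos(yaw)])
        W=wpts(cam,c,cv2.inRange(hsv,*RNG[n]),.044); r=np.linalg.norm(W-g,axis=1); W=W[(r>.026)&(r<.043)]
        from scipy.optimize import least_squares
        if len(W)<30: continue
        f=least_squares(lambda p:np.linalg.norm(W-p[:2],axis=1)-p[2],[*g,.034],loss="soft_l1",f_scale=.001); out[n]=f.x; print(cam,n,len(W),np.round(f.x,4))
    return out
def wing(cam,im,c,n,guess,z=.102):
    hsv=cv2.cvtColor(im,cv2.COLOR_RGB2HSV); m=cv2.inRange(hsv,*RNG[n])
    W=wpts(cam,c,m,z); k=np.linalg.norm(W-np.array(guess),axis=1)<.05; 
    ys,xs=np.nonzero(m); q=np.zeros_like(m); q[ys[k],xs[k]]=255
    nn,lab,st,_=cv2.connectedComponentsWithStats(q); i=1+np.argmax(st[1:,4])
    W=wpts(cam,c,lab==i,z).astype(np.float32)*1000
    b=cv2.minAreaRect(W); e=cv2.boxPoints(b); v=max([e[1]-e[0],e[2]-e[1]],key=np.linalg.norm)
    print(cam,n,"wing",np.round(np.array(b[0])/1000,4),np.round(b[1],1),"ang",round(float(np.arctan2(v[1],v[0])),3)); return b
E
python3 - <<'E'
from fit import *
np.set_printoptions(precision=4,suppress=True)
s=telemetry.observe(); print(s["position"],s["tool_rot"],s["clock"])
for cam in("top","wrist"):
    c=calibration(cam); im=save(cam,cam+"3"); collars(cam,im,c,(.605,-.274),-.361)
    for n,g in(("blue",(.458,-.351)),("yellow",(.4545,-.446))):
        try: wing(cam,im,c,n,g)
        except Exception as e: print(cam,n,e)
E
```

```text
clock: 13.05
position: [0.5516, -0.3612, 0.2121]
tool_rot: [3.141, 0.0, 1.208]
force: [-0.4, -0.0, -0.8]
grip_width: 0.0596
finger_force: 0.0
clock: 13.35
position: [0.5493, -0.3592, 0.2122]
[ 0.5493 -0.3592  0.2122] [-3.141   0.      1.2088] 13.35
top blue attempt to get argmax of an empty sequence
top yellow wing [ 0.4546 -0.448 ] [43.2 17. ] ang 1.347
wrist blue 194 [ 0.6281 -0.2081  0.0348]
wrist yellow 492 [ 0.6039 -0.2722  0.0345]
wrist red 298 [ 0.5798 -0.3359  0.0345]
wrist blue wing [ 0.4603 -0.3494] [20.6 47.9] ang -0.571
wrist yellow wing [ 0.4648 -0.4439] [57.9 44.2] ang 1.151
```

View pics/wrist3.png

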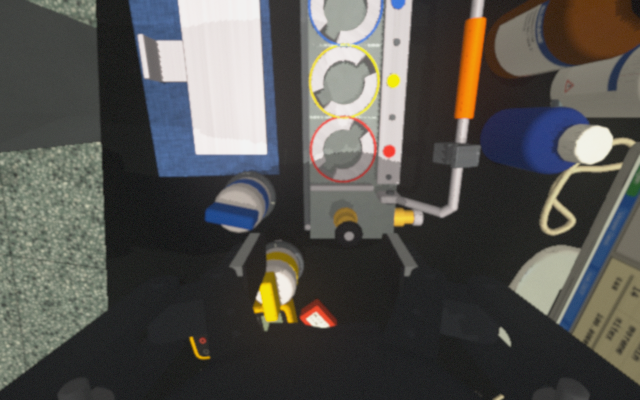

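The collars and notches show clearly: yellow at (343,80), red at (343,148). The blue cartridge is at (240,205), the yellow one at (280,280). Next I measure the notch angles.

```bash
python3 -m inch '[[0,0,0,0,0,0,0.3]]' | head -1; python3 - <<'E'
from fit import *
np.set_printoptions(precision=4,suppress=True)
c=calibration("wrist"); im=save("wrist","wrist4"); P=collars("wrist",im,c,(.605,-.274),-.361); ct=calibration("top")
imt=cv2.imread("pics/top2.png")[:,:,::-1].copy(); collars("top",imt,ct,(.605,-.274),-.361)
for cam,I,cc in(("wrist",im,c),("top",imt,ct)):
    g=cv2.cvtColor(I,cv2.COLOR_RGB2GRAY)
    for n in P:
        if cam=="top":
            Q=P[n][:2]+np.array([0.,0.])
        else: Q=P[n][:2]
        th=np.arange(0,2*np.pi,.05); v=[]
        for t in th:
            a=[]
            for r in(.0245,.0265,.0285):
                x,y=proj(cam,[Q[0]+r*np.cos(t),Q[1]+r*np.sin(t),.043],cc); xi,yi=int(round(x)),int(round(y)); a.append(g[yi,xi] if 0<=yi<400 and 0<=xi<640 else 200)
            v.append(np.mean(a))
        v=np.array(v); m=np.clip(np.median(v)*.8-v,0,None)
        # axial mean of dark
        ax=np.angle(np.sum(m*np.exp(2j*th)))/2
        print(cam,n,"notch line rel manifold x",round((ax+.361)%np.pi,3),"dark frac",round((m>0).mean(),2),"dirs",np.round((th[m>25]+.361)%np.pi,2))
E
```

```text
clock: 13.55
wrist blue 186 [ 0.6282 -0.208   0.0349]
wrist yellow 490 [ 0.6039 -0.2722  0.0345]
wrist red 296 [ 0.5798 -0.3358  0.0345]
top blue 102 [ 0.6305 -0.2085  0.0345]
top yellow 92 [ 0.6063 -0.272   0.0344]
top red 106 [ 0.5821 -0.3358  0.0345]
wrist blue notch line rel manifold x 0.887 dark frac 0.06 dirs [0.77 0.82]
wrist yellow notch line rel manifold x 0.584 dark frac 0.22 dirs [0.36 0.41 0.46 0.51 0.56 0.61 0.66 0.71 0.76 0.81 0.86 0.32 0.37 0.42
 0.47 0.52 0.57 0.62 0.67 0.72 0.77 0.82 0.87 0.33]
wrist red notch line rel manifold x 0.938 dark frac 0.12 dirs [1.02 1.07 1.12 1.17]
top blue notch line rel manifold x 1.022 dark frac 0.21 dirs [0.66 0.71 0.76 0.81 0.86 0.91 0.96 1.01 1.06 1.11 1.16 1.21 0.82 1.12
 1.22 1.27 1.32 1.37]
top yellow notch line rel manifold x 0.602 dark frac 0.21 dirs [0.36 0.41 0.46 0.51 0.56 0.61 0.66 0.71 0.76 0.81 0.86 0.32 0.62 0.67
 0.72 0.77 0.82 0.87 0.92 0.33]
top red notch line rel manifold x 0.965 dark frac 0.21 dirs [0.66 0.71 0.76 0.81 0.86 0.91 0.96 1.01 1.06 1.11 1.16 0.72 1.07 1.12
 1.17 1.22 1.27]
```

```bash
python3 -m inch '[[-0.012,-0.0445,0,0,0,0,0.45],[-0.012,-0.0445,0,0,0,0,0.45],[0,0,0,0,0,0.1486,0.45],[0,0,0,0,0,0.1486,0.45],[0,0,0,0,0,0.1486,0.45]]' | head -1
python3 -m inch '[[0,0,0,0,0,0.1486,0.45],[0,0,0,0,0,0.1486,0.45],[0,0,0,0,0,0.1486,0.45],[0,0,0,0,0,0.1486,0.45],[0,0,0,0,0,0.1486,0.45]]' |head -1
python3 -m inch '[[0,0,0,0,0,0.1486,0.45],[0,0,0,0,0,0.1486,0.45],[0,0,0,0,0,0.1486,0.45],[0,0,0,0,0,0.1486,0.45],[0,0,0,0,0,0,0.45]]'
python3 -m inch '[[0,0,0,0,0,0,0.45],[0,0,0,0,0,0,0.45],[0,0,0,0,0,0,0.45]]'
python3 - <<'E'
from fit import *
np.set_printoptions(precision=4,suppress=True)
s=telemetry.observe(); print(s["position"],s["tool_rot"],s["qpos"],s["clock"])
for cam in("top","wrist"):
    c=calibration(cam); im=save(cam,cam+"5")
    for n,z in dict(wing_blue=.09,flange_blue=.015).items():
        for k in landmark_of(n,cam)[:1]: print(cam,n,round(k["score"],2),np.round(k["xy"]),at(cam,k["xy"],z,c)[:2])
    try: wing(cam,im,c,"blue",(.4577,-.351))
    except Exception as e: print(e)
E
```

```text
clock: 14.1
clock: 14.6
clock: 15.1
position: [0.4582, -0.3503, 0.2124]
tool_rot: [3.141, -0.0, -0.577]
force: [-0.3, -0.3, -0.6]
grip_width: 0.0469
finger_force: 0.0
clock: 15.4
position: [0.4581, -0.3506, 0.2123]
tool_rot: [-3.141, -0.0, -0.572]
force: [-0.4, -0.3, -0.2]
grip_width: 0.047
finger_force: 0.0
[ 0.4581 -0.3506  0.2123] [-3.1415 -0.0001 -0.5724] [ 0.5185  0.4665  0.0444  1.753  -0.0252  0.9225 -1.5698] 15.4
attempt to get argmax of an empty sequence
wrist wing_blue 0.59 [324. 189.] [ 0.4577 -0.3518]
wrist blue wing [ 0.458  -0.3532] [12.9 45.7] ang -0.573
```

View pics/wrist5.png

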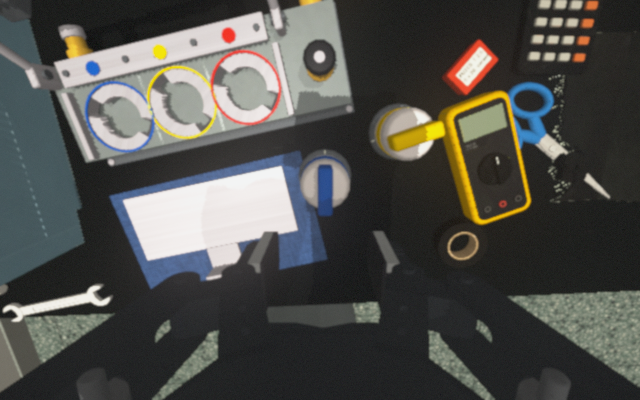

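The wrist view shows the blue wing at (324,189) between the fingers; the fit gives (0.458, -0.3532) at -0.573 rad, sized 13 x 46 mm as it should be.

```bash
python3 - <<'E'
from fit import *
im=cv2.imread("pics/wrist5.png")[:,:,::-1].copy(); collars("wrist",im,calibration("wrist"),(.605,-.273),-.361)
E
python3 -m inch '[[0.001,0.0016,0.04,0,0,0,0.45],[0,0,0.04,0,0,0,0.45],[0,0,0.035,0,0,0,0.45],[0,0,0.017,0,0,0,0.45],[0,0,0,0,0,0,0.45]]' 60
python3 -m inch '[[0,0,0,0,0,0,1],[0,0,0,0,0,0,1],[0,0,0,0,0,0,1],[0,0,0,0,0,0,1],[0,0,0,0,0,0,1]]'
python3 -m inch '[[0,0,-0.01,0,0,0,1],[0,0,-0.02,0,0,0,1],[0,0,-0.03,0,0,0,1],[0,0,-0.03,0,0,0,1],[0,0,0,0,0,0,1]]'
```

```text
wrist blue 400 [ 0.6279 -0.2086  0.0345]
wrist yellow 513 [ 0.6038 -0.2723  0.0345]
wrist red 401 [ 0.5797 -0.3358  0.0344]
clock: 16.2
position: [0.4571, -0.3515, 0.078]
tool_rot: [-3.142, 0.004, -0.574]
force: [-0.5, 1.6, 0.2]
grip_width: 0.0471
finger_force: 0.0
clock: 16.7
position: [0.4588, -0.3529, 0.0818]
tool_rot: [3.142, -0.002, -0.574]
force: [-1.1, 0.4, 7.3]
grip_width: 0.013
finger_force: 59.4
clock: 17.2
position: [0.4597, -0.3535, 0.175]
tool_rot: [-3.141, -0.006, -0.575]
force: [-0.2, -0.1, -2.2]
grip_width: 0.0127
finger_force: 59.0
```

```bash

python3 -m inch '[[0.0124,-0.0427,-0.005,0,0,0,1],[0.0124,-0.0427,0,0,0,0,1],[0.0124,-0.0427,0,0,0,0,1],[0.0125,-0.0427,0,0,0,0,1],[0.0125,-0.0426,0,0,0,0,1]]' | head -2
python3 -m inch '[[0,0,0,0,0,-0.148,1],[0,0,0,0,0,-0.148,1],[0,0,0,0,0,-0.148,1],[0,0,0,0,0,-0.148,1],[0,0,0,0,0,-0.148,1]]' |head -2
python3 -m inch '[[0,0,0,0,0,-0.148,1],[0,0,0,0,0,-0.148,1],[0,0,0,0,0,-0.148,1],[0,0,0,0,0,-0.148,1],[0,0,0,0,0,-0.148,1]]' |head -2
python3 -m inch '[[0,0,0,0,0,-0.035,1],[0,0,0,0,0,0,1],[0,0,0,0,0,0,1],[0,0,0,0,0,0,1]]'
python3 - <<'E'
from fit import *
s=telemetry.observe(); print(s["qpos"].round(3))
d=np.array([.628,-.2083,0])-s["position"]; d[2]=0
print(R.from_euler('xyz',s["tool_rot"]).inv().apply(d).round(4))
c=calibration("wrist"); im=save("wrist","wrist6")
r=wing("wrist",im,c,"blue",s["position"][:2],s["position"][2]+.021)
E
```

```text
clock: 17.7
position: [0.6273, -0.2055, 0.1755]
clock: 18.2
position: [0.6261, -0.207, 0.1753]
clock: 18.7
position: [0.626, -0.2071, 0.1753]
clock: 19.1
position: [0.6262, -0.207, 0.1753]
tool_rot: [-3.142, 0.0, 0.939]
force: [0.5, 0.2, -4.0]
grip_width: 0.0128
finger_force: 59.4
[ 0.451  0.653 -0.348  1.54   0.251  0.992 -0.6  ]
[-0.      0.0022 -0.    ]
wrist blue wing [ 0.6275 -0.2043] [49.9 13.5] ang 0.941
```

View pics/wrist6.png

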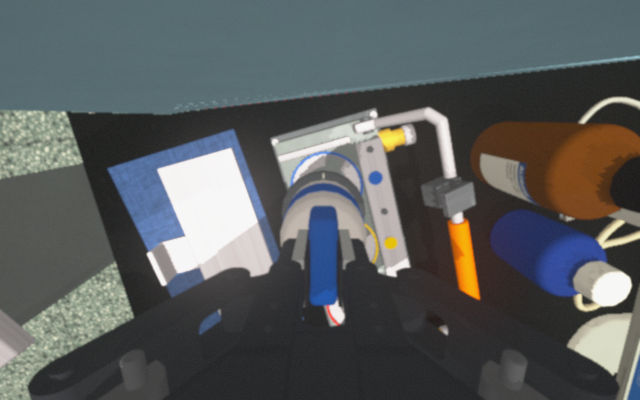

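The blue cartridge is held upright over its port, wing at (322,255). I correct by about 2 mm and lower it.

```bash

python3 -m inch '[[-0.0007,0.0022,0.02,0,0,0,1],[0,0,0.02,0,0,0,1],[0,0,0.008,0,0,0,1],[0,0,0,0,0,0,1]]'
python3 -m inch '[[0,0,0.003,0,0,0,1],[0,0,0.002,0,0,0,1],[0,0,0.002,0,0,0,1],[0,0,0,0,0,0,1]]'
```

```text
clock: 19.55
position: [0.6272, -0.2086, 0.1264]
tool_rot: [-3.14, 0.001, 0.94]
force: [0.0, -0.7, -2.5]
grip_width: 0.0125
finger_force: 59.4
clock: 19.95
position: [0.6278, -0.2089, 0.1204]
tool_rot: [3.141, -0.0, 0.941]
force: [0.9, -0.3, -4.1]
grip_width: 0.0126
finger_force: 59.4
```

```bash

python3 -m inch '[[0,0,0.002,0,0,0,1],[0,0,0,0,0,0,1],[0,0,0,0,0,0,1]]'
python3 -m inch '[[0,0,0.001,0,0,0,1],[0,0,0,0,0,0,1],[0,0,0,0,0,0,1]]'
```

```text
clock: 20.25
position: [0.6284, -0.2089, 0.1196]
tool_rot: [3.14, -0.001, 0.941]
force: [-1.5, 1.1, 10.6]
grip_width: 0.0127
finger_force: 61.5
clock: 20.55
position: [0.6287, -0.2089, 0.1193]
tool_rot: [3.139, -0.001, 0.94]
force: [-4.3, 2.3, 20.6]
grip_width: 0.0125
finger_force: 62.9
```

```bash

python3 -m inch '[[0,0,-0.001,0,0,0.05,1],[0,0,0,0,0,0.05,1],[0,0,0,0,0,0.05,1]]'
python3 -m inch '[[0,0,0,0,0,0.05,1],[0,0,0,0,0,0,1]]'
python3 -m inch '[[0,0,0,0,0,0.05,1],[0,0,0,0,0,0,1]]'
python3 -m inch '[[0,0,0,0,0,0.05,1],[0,0,0,0,0,0,1]]'
```

```text
clock: 20.85
position: [0.6288, -0.2091, 0.1195]
tool_rot: [3.139, -0.001, 0.789]
force: [0.6, -1.1, 5.0]
grip_width: 0.0123
finger_force: 60.6
clock: 21.05
position: [0.6287, -0.209, 0.1192]
tool_rot: [3.139, -0.001, 0.74]
force: [2.9, -0.1, 4.2]
grip_width: 0.0128
finger_force: 60.5
clock: 21.25
position: [0.6277, -0.2088, 0.1183]
tool_rot: [-3.142, 0.0, 0.691]
force: [1.5, 0.4, -3.6]
grip_width: 0.0127
finger_force: 59.6
clock: 21.45
position: [0.6276, -0.2088, 0.118]
tool_rot: [-3.141, 0.0, 0.642]
force: [1.9, 0.4, -3.1]
grip_width: 0.0124
finger_force: 59.5
```

The force is gone, so the lugs are over the notches. Now down.

```bash

python3 -m inch '[[0,0,0.003,0,0,0,1],[0,0,0.002,0,0,0,1],[0,0,0,0,0,0,1]]'
python3 -m inch '[[0,0,0.002,0,0,0,1],[0,0,0.002,0,0,0,1],[0,0,0,0,0,0,1]]'
```

```text
clock: 21.75
position: [0.6276, -0.2088, 0.1127]
tool_rot: [-3.141, 0.0, 0.642]
force: [2.2, 0.6, -6.4]
grip_width: 0.0124
finger_force: 59.3
clock: 22.05
position: [0.6281, -0.2088, 0.1099]
tool_rot: [3.141, -0.001, 0.641]
force: [2.1, 1.7, 5.5]
grip_width: 0.0129
finger_force: 60.7
```

```bash

python3 -m inch '[[0,0,0,0,0,0.1,1],[0,0,0,0,0,0.1,1],[0,0,0,0,0,0.1,1],[0,0,0,0,0,0.1,1],[0,0,0,0,0,0.1,1]]'
python3 -m inch '[[0,0,0,0,0,0.1,1],[0,0,0,0,0,0.1,1],[0,0,0,0,0,0.1,1],[0,0,0,0,0,0.1,1],[0,0,0,0,0,0.1,1]]'
python3 -m inch '[[0,0,0,0,0,0.03,1],[0,0,0,0,0,0,1],[0,0,0,0,0,0,1]]'
python3 -c "
from h import *;s=telemetry.observe();print(s['moment'],s['qpos'])"
```

```text
clock: 22.55
position: [0.6283, -0.209, 0.1099]
tool_rot: [3.141, -0.001, 0.137]
force: [3.2, -0.1, 3.6]
grip_width: 0.0127
finger_force: 60.5
clock: 23.05
position: [0.6284, -0.209, 0.1099]
tool_rot: [-3.141, -0.002, -0.363]
force: [1.7, -0.2, 4.3]
grip_width: 0.0125
finger_force: 60.7
clock: 23.35
position: [0.6284, -0.2088, 0.1099]
tool_rot: [-3.141, -0.001, -0.387]
force: [2.7, 0.5, 6.0]
grip_width: 0.0129
finger_force: 60.8
[ 0.23466432 -0.62861599  0.01050941] [ 0.22343813  0.71533048  0.01257078  1.59258136 -0.01122947  0.83234079
 -1.71761111]
```

```bash

python3 -m inch '[[0,0,0,0,0,0,0.45],[0,0,0,0,0,0,0.45],[0,0,0,0,0,0,0.45],[0,0,-0.04,0,0,0,0.45],[0,0,-0.05,0,0,0,0.45]]'
python3 -m inch '[[-0.0119,0.0477,-0.01,0,0,0,0.45],[-0.0119,0.0477,0,0,0,0,0.45],[-0.0119,0.0477,0,0,0,0,0.45],[-0.0119,0.0477,0,0,0,0,0.45],[-0.0119,0.0477,0,0,0,0,0.45]]' | head -2
python3 -m inch '[[-0.0119,0.0477,0,0,0,0,0.45],[0,0,0,0,0,-0.1456,0.45],[0,0,0,0,0,-0.1456,0.45],[0,0,0,0,0,-0.1456,0.45],[0,0,0,0,0,-0.1456,0.45]]' | head -2
python3 -m inch '[[0,0,0,0,0,-0.1456,0.45],[0,0,0,0,0,-0.1456,0.45],[0,0,0,0,0,-0.1456,0.45],[0,0,0,0,0,-0.1456,0.45],[0,0,0,0,0,-0.1456,0.45]]' | head -2
python3 -m inch '[[0,0,0,0,0,-0.1456,0.45],[0,0,0,0,0,-0.1456,0.45],[0,0,0,0,0,-0.1456,0.45],[0,0,0,0,0,0,0.45],[0,0,0,0,0,0,0.45]]'
python3 - <<'E'
from fit import *
np.set_printoptions(precision=4,suppress=True)
s=telemetry.observe(); print(s["position"],s["tool_rot"],s["qpos"],s["clock"])
for cam in("top","wrist"):
    c=calibration(cam); im=save(cam,cam+"7")
    for n,z in dict(wing_yellow=.09,wing_blue=.118,flange_blue=.043).items():
        for k in landmark_of(n,cam)[:1]: print(cam,n,round(k["score"],2),np.round(k["xy"]),at(cam,k["xy"],z,c)[:2])
    for n,g,z in(("yellow",(.4545,-.447),.102),("blue",(.628,-.208),.130)):
        try: wing(cam,im,c,n,g,z)
        except Exception as e: print(e)
E
```

```text
clock: 23.85
position: [0.6263, -0.2086, 0.1982]
tool_rot: [3.141, 0.005, -0.389]
force: [0.1, 0.3, 1.2]
grip_width: 0.0472
finger_force: 0.0
clock: 24.35
position: [0.4806, -0.4082, 0.2093]
clock: 24.85
position: [0.4528, -0.4464, 0.2091]
clock: 25.35
position: [0.4528, -0.4464, 0.2091]
clock: 25.85
position: [0.4528, -0.4465, 0.2091]
tool_rot: [-3.141, -0.0, 1.353]
force: [0.3, -0.6, -0.1]
grip_width: 0.0467
finger_force: 0.0
[ 0.4528 -0.4465  0.2091] [-3.1413 -0.0002  1.3531] [ 0.938   0.5843 -0.3836  1.5772  0.2434  1.0279  0.2679] 25.85
top wing_blue 0.73 [280. 117.] [ 0.6356 -0.2072]
top flange_blue 0.81 [281. 136.] [ 0.6295 -0.203 ]
attempt to get argmax of an empty sequence
top blue wing [ 0.6248 -0.2098] [17.7 49.6] ang -0.377
wrist yellow wing [ 0.4354 -0.4524] [75.2 52. ] ang 1.223
attempt to get argmax of an empty sequence
```

View pics/wrist7.png

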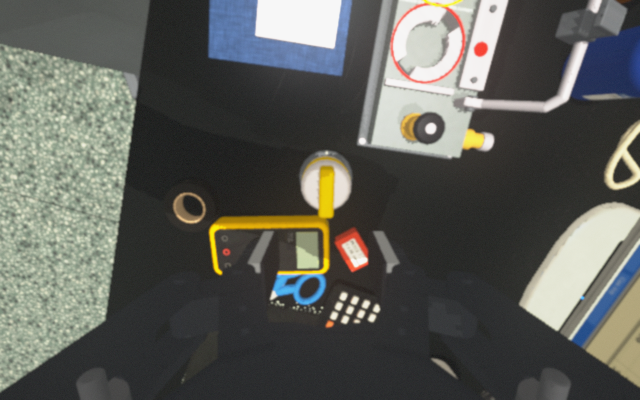

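The yellow wing is at (326,192), next to the yellow meter in the picture, so I mask it and refit.

```bash
python3 - <<'E'
from fit import *
s=telemetry.observe()
im=cv2.imread("pics/wrist7.png")[:,:,::-1].copy(); m=im.copy(); m[:]=0; m[160:217,314:340]=im[160:217,314:340]
b=wing("wrist",m,calibration("wrist"),"yellow",(.4545,-.447))
d=np.append(np.array(b[0])/1000-s["position"][:2],0); print(R.from_euler('xyz',s["tool_rot"]).inv().apply(d).round(4))
E
```

```text
wrist yellow wing [ 0.4538 -0.4442] [46.1 18.3] ang 1.358
[ 0.0022  0.0001 -0.    ]
```

```bash

python3 -m inch '[[0.0015,0,0.04,0,0,0,0.45],[0,0,0.04,0,0,0,0.45],[0,0,0.035,0,0,0,0.45],[0,0,0.014,0,0,0,0.45],[0,0,0,0,0,0,0.45]]' 60
python3 -m inch '[[0,0,0,0,0,0,1],[0,0,0,0,0,0,1],[0,0,0,0,0,0,1],[0,0,0,0,0,0,1],[0,0,0,0,0,0,1]]'
python3 -m inch '[[0,0,-0.01,0,0,0,1],[0,0,-0.02,0,0,0,1],[0,0,-0.035,0,0,0,1],[0,0,-0.035,0,0,0,1],[0,0,0,0,0,0,1]]'
python3 -m inch '[[0,0,0,0,0,0,1],[0,0,0,0,0,0,1]]'
python3 - <<'E'
from fit import *
s=telemetry.observe()
d=np.array([.6039,-.2722,0])-s["position"]; d[2]=0
print(R.from_euler('xyz',s["tool_rot"]).inv().apply(d).round(4), s["tool_rot"])
E
```

```text
clock: 26.75
position: [0.4529, -0.4443, 0.0789]
tool_rot: [-3.139, -0.001, 1.358]
force: [-0.0, 0.2, 0.2]
grip_width: 0.0469
finger_force: 0.0
clock: 27.25
position: [0.4548, -0.4457, 0.0822]
tool_rot: [3.138, 0.002, 1.358]
force: [3.0, -0.2, 9.6]
grip_width: 0.0124
finger_force: 59.9
clock: 27.75
position: [0.4548, -0.4462, 0.1855]
tool_rot: [3.136, 0.003, 1.357]
force: [1.1, -1.8, -4.6]
grip_width: 0.0129
finger_force: 59.0
clock: 27.95
position: [0.4527, -0.4445, 0.1792]
tool_rot: [-3.14, -0.001, 1.358]
force: [0.2, -0.8, -5.1]
grip_width: 0.0124
finger_force: 59.0
[ 0.2004  0.1114 -0.    ] [-3.13979208e+00 -8.45714574e-04  1.35766426e+00]
```

```bash

python3 -m inch '[[0.0,0,-0.025,0,0,0,1],[0.0401,0.0223,0,0,0,0,1],[0.0401,0.0223,0,0,0,0,1],[0.0401,0.0223,0,0,0,0,1],[0.0401,0.0223,0,0,0,0,1]]' | head -2
python3 -m inch '[[0.04,0.0222,0,0,0,0,1],[0,0,0,0,0,0.1363,1],[0,0,0,0,0,0.1363,1],[0,0,0,0,0,0.1363,1],[0,0,0,0,0,0.1363,1]]' | head -2
python3 -m inch '[[0,0,0.02,0,0,0.1363,1],[0,0,0.01,0,0,0.1363,1],[0,0,0,0,0,0,1],[0,0,0,0,0,0,1],[0,0,0,0,0,0,1]]'
python3 - <<'E'
from fit import *
s=telemetry.observe()
d=np.array([.6039,-.2722,0])-s["position"]; d[2]=0
print(R.from_euler('xyz',s["tool_rot"]).inv().apply(d).round(4), s["tool_rot"],s["qpos"])
c=calibration("wrist"); im=save("wrist","wrist8")
b=wing("wrist",im,c,"yellow",s["position"][:2],s["position"][2]+.021)
d=np.append(np.array(b[0])/1000-s["position"][:2],0); print(R.from_euler('xyz',s["tool_rot"]).inv().apply(d).round(4))
E
```

```text
clock: 28.45
position: [0.5748, -0.3054, 0.2038]
clock: 28.95
position: [0.604, -0.2723, 0.2036]
clock: 29.45
position: [0.6048, -0.2727, 0.1755]
tool_rot: [3.142, -0.0, 0.543]
force: [-0.4, 0.1, -4.5]
grip_width: 0.0126
finger_force: 59.3
[-0.0005 -0.0009 -0.    ] [ 3.14153148e+00 -1.29210652e-04  5.43301523e-01] [ 0.45983321  0.64498458 -0.19736085  1.53505524  0.14278318  0.97556968
 -0.806532  ]
wrist yellow wing [ 0.6071 -0.2709] [50.4 13.6] ang 0.544
[ 0.0029 -0.0003  0.    ]
```

```bash

python3 -m inch '[[-0.0012,-0.0008,0.02,0,0,0,1],[0,0,0.02,0,0,0,1],[0,0,0.01,0,0,0,1],[0,0,0.003,0,0,0,1],[0,0,0,0,0,0,1]]'
python3 -m inch '[[0,0,0.002,0,0,0,1],[0,0,0.001,0,0,0,1],[0,0,0,0,0,0,1],[0,0,0,0,0,0,1]]'
python3 -m inch '[[0,0,0.001,0,0,0,1],[0,0,0,0,0,0,1],[0,0,0,0,0,0,1]]'
```

```text
clock: 30.0
position: [0.6037, -0.2725, 0.1228]
tool_rot: [3.141, -0.001, 0.541]
force: [1.6, 0.6, -5.5]
grip_width: 0.0127
finger_force: 59.5
clock: 30.4
position: [0.6038, -0.2725, 0.1199]
tool_rot: [3.141, -0.001, 0.54]
force: [2.4, 1.9, 4.6]
grip_width: 0.0124
finger_force: 60.9
clock: 30.7
position: [0.6041, -0.2726, 0.1197]
tool_rot: [3.14, -0.002, 0.54]
force: [0.2, 2.3, 15.1]
grip_width: 0.0124
finger_force: 62.4
```

```bash

python3 -m inch '[[0,0,-0.0006,0,0,0.05,1],[0,0,0,0,0,0.05,1],[0,0,0,0,0,0.05,1],[0,0,0,0,0,0,1]]'
python3 -m inch '[[0,0,0,0,0,0.05,1],[0,0,0,0,0,0,1]]'
python3 -m inch '[[0,0,0,0,0,0.04,1],[0,0,0,0,0,0,1]]'
python3 -m inch '[[0,0,0,0,0,0.04,1],[0,0,0,0,0,0,1]]'
```

```text
clock: 31.1
position: [0.6043, -0.2728, 0.1197]
tool_rot: [3.14, -0.002, 0.388]
force: [3.7, 0.8, 5.5]
grip_width: 0.0126
finger_force: 61.1
clock: 31.3
position: [0.6045, -0.273, 0.1197]
tool_rot: [3.14, -0.002, 0.338]
force: [4.7, -0.1, 4.0]
grip_width: 0.0125
finger_force: 60.8
clock: 31.5
position: [0.6045, -0.273, 0.1196]
tool_rot: [3.14, -0.002, 0.299]
force: [5.5, 0.2, 3.0]
grip_width: 0.0127
finger_force: 60.7
clock: 31.7
position: [0.6034, -0.2726, 0.1188]
tool_rot: [3.141, -0.0, 0.259]
force: [3.8, 0.2, -3.2]
grip_width: 0.0127
finger_force: 59.7
```

Dropping (turned to 0.62 from the manifold's x, as seen). Now down, then on to the stop.

```bash

python3 -m inch '[[0,0,0.003,0,0,0.02,1],[0,0,0.002,0,0,0,1],[0,0,0,0,0,0,1]]'
python3 -m inch '[[0,0,0.002,0,0,0,1],[0,0,0.002,0,0,0,1],[0,0,0.001,0,0,0,1],[0,0,0,0,0,0,1]]'
```

```text
clock: 32.0
position: [0.6032, -0.2724, 0.1133]
tool_rot: [-3.141, 0.0, 0.241]
force: [4.2, 0.6, -7.3]
grip_width: 0.0126
finger_force: 59.4
clock: 32.4
position: [0.604, -0.2727, 0.11]
tool_rot: [3.141, -0.002, 0.24]
force: [2.9, 2.8, 10.9]
grip_width: 0.0123
finger_force: 61.7
```

```bash

python3 -m inch '[[0,0,-0.0005,0,0,0.12,1],[0,0,0,0,0,0.12,1],[0,0,0,0,0,0.12,1],[0,0,0,0,0,0.12,1],[0,0,0,0,0,0.12,1]]'
python3 -m inch '[[0,0,0,0,0,0.03,1],[0,0,0,0,0,0,1],[0,0,0,0,0,0,1]]'
python3 -m inch '[[0,0,0,0,0,0,0.45],[0,0,0,0,0,0,0.45],[0,0,0,0,0,0,0.45],[0,0,-0.04,0,0,0,0.45],[0,0,-0.05,0,0,0,0.45]]'
python3 -m inch '[[0,0.04,-0.03,0,0,0,0.45],[0,0.04,0,0,0,0,0.45],[0,0.04,0,0,0,0,1],[0,0,0,0,0,0,1],[0,0,0,0,0,0,1]]'
python3 - <<'E'
from fit import *
np.set_printoptions(precision=4,suppress=True)
s=telemetry.observe(); print(s["position"],s["tool_rot"],s["qpos"],s["clock"])
for cam in("wrist","top"):
    c=calibration(cam); im=save(cam,cam+"9")
    for n,z in dict(flange_yellow=.043,flange_blue=.043,purge_top=.094,plate_mid=.002,bar_grip=.116).items():
        for k in landmark_of(n,cam)[:1]: print(cam,n,round(k["score"],2),np.round(k["xy"]),at(cam,k["xy"],z,c)[:2])
    for n,g,z in(("yellow",(.604,-.272),.130),("blue",(.628,-.208),.130)):
        try: wing(cam,im,c,n,g,z)
        except Exception as e: print(e)
E
```

```text
clock: 32.9
position: [0.6041, -0.2725, 0.1101]
tool_rot: [-3.141, -0.002, -0.364]
force: [4.7, 1.0, 3.8]
grip_width: 0.013
finger_force: 60.9
clock: 33.2
position: [0.6042, -0.2725, 0.1101]
tool_rot: [-3.141, -0.002, -0.389]
force: [5.8, 1.0, 5.7]
grip_width: 0.0122
finger_force: 60.9
clock: 33.7
position: [0.6017, -0.2722, 0.1983]
tool_rot: [3.141, 0.005, -0.39]
force: [1.2, -0.4, 1.1]
grip_width: 0.0469
finger_force: 0.0
clock: 34.2
position: [0.5567, -0.3844, 0.229]
tool_rot: [3.142, 0.001, -0.392]
force: [-0.0, 0.3, -0.5]
grip_width: 0.0035
finger_force: 0.0
[ 0.5567 -0.3844  0.229 ] [ 3.1415  0.0008 -0.3919] [ 0.467   0.6108  0.0803  1.455  -0.0521  1.0786 -1.4052] 34.2
wrist flange_yellow 0.96 [218. 177.] [ 0.6024 -0.2711]
wrist flange_blue 0.97 [161. 179.] [ 0.6255 -0.2088]
wrist purge_top 0.94 [348. 178.] [ 0.5546 -0.41  ]
wrist plate_mid 0.7 [224. 272.] [ 0.4739 -0.1979]
wrist bar_grip 0.81 [174.  86.] [ 0.6878 -0.3045]
wrist yellow wing [ 0.6026 -0.2778] [23.  48.6] ang -0.403
wrist blue wing [ 0.6254 -0.2167] [28.4 47.8] ang -0.393
top purge_top 0.7 [391. 178.] [ 0.5592 -0.4064]
attempt to get argmax of an empty sequence
attempt to get argmax of an empty sequence
```

View pics/wrist9.png

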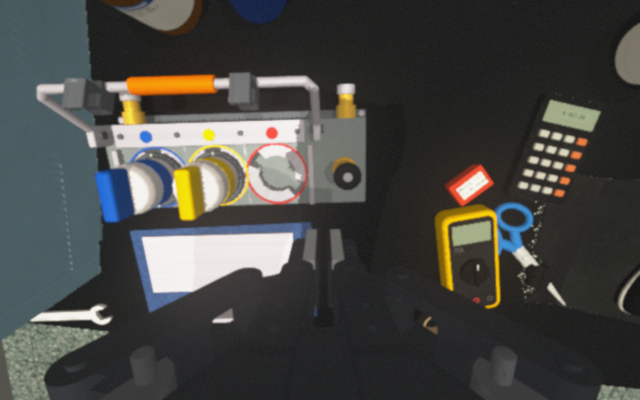

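Both wings stand square, at (115,195) and (188,190). The red port is empty with no red cartridge anywhere, the bar is back, and the purge head is at (348,177). Next I press it.

```bash

python3 -m inch '[[0.0092,0.0241,0,0,0,0,1],[0,0,0.045,0,0,0,1],[0,0,0.045,0,0,0,1],[0,0,0.035,0,0,0,1],[0,0,0,0,0,0,1]]'
python3 -m inch '[[0,0,0,0,0,0,1],[0,0,0,0,0,0,1]]'
python3 -m inch '[[0,0,0.006,0,0,0,1],[0,0,0.005,0,0,0,1],[0,0,0.005,0,0,0,1],[0,0,0.004,0,0,0,1],[0,0,0,0,0,0,1]]'
```

```text
clock: 35.3
position: [0.5548, -0.4077, 0.0997]
tool_rot: [-3.14, 0.007, -0.39]
force: [0.2, 0.1, 0.2]
grip_width: 0.0001
finger_force: 0.0
clock: 35.5
position: [0.558, -0.4101, 0.1068]
tool_rot: [3.141, -0.003, -0.39]
force: [-0.6, -0.1, 0.8]
grip_width: -0.0
finger_force: 0.0
clock: 36.0
position: [0.5574, -0.4096, 0.0843]
tool_rot: [3.141, -0.001, -0.39]
force: [0.7, -0.5, 7.9]
grip_width: -0.0003
finger_force: 3.8
```

```bash

python3 -m inch '[[0,0,0.002,0,0,0,1],[0,0,0.001,0,0,0,1],[0,0,0,0,0,0,1],[0,0,0,0,0,0,1]]'
python3 -m inch '[[0,0,0.001,0,0,0,1],[0,0,0,0,0,0,1],[0,0,0,0,0,0,1]]'
```

```text
clock: 36.4
position: [0.5574, -0.4096, 0.0819]
tool_rot: [3.141, -0.001, -0.39]
force: [-0.2, -0.7, 8.8]
grip_width: -0.0003
finger_force: 4.4
clock: 36.7
position: [0.5574, -0.4097, 0.0816]
tool_rot: [3.141, -0.002, -0.39]
force: [-2.7, 2.9, 20.3]
grip_width: -0.0001
finger_force: 9.8
```

At the stop (0.0816, force up to 20 N). I hold it there for more than three seconds and let it up.

```bash
H='placeholder'; 
python3 -m inch '[[0,0,0,0,0,0,1],[0,0,0,0,0,0,1],[0,0,0,0,0,0,1],[0,0,0,0,0,0,1],[0,0,0,0,0,0,1]]' | head -1
python3 -m inch '[[0,0,0,0,0,0,1],[0,0,0,0,0,0,1],[0,0,0,0,0,0,1],[0,0,0,0,0,0,1],[0,0,0,0,0,0,1]]' | head -1
python3 -m inch '[[0,0,0,0,0,0,1],[0,0,0,0,0,0,1],[0,0,0,0,0,0,1],[0,0,0,0,0,0,1],[0,0,0,0,0,0,1]]' | head -1
python3 -m inch '[[0,0,0,0,0,0,1],[0,0,0,0,0,0,1],[0,0,0,0,0,0,1],[0,0,0,0,0,0,1],[0,0,0,0,0,0,1]]' | head -1
python3 -m inch '[[0,0,0,0,0,0,1],[0,0,0,0,0,0,1],[0,0,0,0,0,0,1],[0,0,0,0,0,0,1],[0,0,0,0,0,0,1]]' | head -1
python3 -m inch '[[0,0,0,0,0,0,1],[0,0,0,0,0,0,1],[0,0,0,0,0,0,1],[0,0,0,0,0,0,1],[0,0,0,0,0,0,1]]' | head -1
python3 -m inch '[[0,0,0,0,0,0,1],[0,0,0,0,0,0,1],[0,0,0,0,0,0,1]]'
python3 -m inch '[[0,0,-0.01,0,0,0,1],[0,0,-0.03,0,0,0,1],[0,0,-0.05,0,0,0,1],[0,0,-0.05,0,0,0,1],[0,0,0,0,0,0,1]]'
python3 -m inch '[[-0.05,0,0,0,0,0,1],[-0.05,0.03,0,0,0,0,1],[-0.03,0.04,0,0,0,0,1],[0,0.04,0,0,0,0,1],[0,0,0,0,0,0,1]]'
python3 - <<'E'
from fit import *
np.set_printoptions(precision=4,suppress=True)
s=telemetry.observe(); print(s["position"],s["force"],s["clock"])
for cam in("top","scene"):
    im=save(cam,cam+"10"); c=calibration(cam)
    for n,z in dict(flange_yellow=.043,flange_blue=.043,purge_top=.094,plate_mid=.002,bench_mat=0).items():
        for k in landmark_of(n,cam)[:1]: print(cam,n,round(k["score"],2),at(cam,k["xy"],z,c)[:2])
    if cam=="top":
        for n,g in(("yellow",(.606,-.272)),("blue",(.63,-.208))):
            try: wing(cam,im,c,n,g,.13)
            except Exception as e: print(e)
im=cv2.imread("pics/scene10.png"); cv2.imwrite("pics/s10c.png",cv2.resize(im[100:350,160:420],None,fx=2.4,fy=2.4))
E
```

```text
clock: 37.2
clock: 37.7
clock: 38.2
clock: 38.7
clock: 39.2
clock: 39.7
clock: 40.0
position: [0.5575, -0.4097, 0.0817]
tool_rot: [3.141, -0.002, -0.39]
force: [-3.2, 2.9, 19.1]
grip_width: -0.0001
finger_force: 9.8
clock: 40.5
position: [0.559, -0.411, 0.2273]
tool_rot: [3.14, -0.009, -0.39]
force: [1.1, -1.0, 0.6]
grip_width: -0.0002
finger_force: 0.0
clock: 41.0
position: [0.3991, -0.4651, 0.2206]
tool_rot: [3.139, 0.0, -0.397]
force: [-0.1, 0.3, 0.2]
grip_width: 0.0002
finger_force: 0.0
[ 0.3991 -0.4651  0.2206] [-0.1473  0.2507  0.2343] 41.0
top flange_yellow 0.6 [ 0.6057 -0.2659]
top flange_blue 0.6 [ 0.6324 -0.2026]
top purge_top 0.64 [ 0.5603 -0.4062]
top plate_mid 0.75 [ 0.4798 -0.1931]
top yellow wing [ 0.6046 -0.2749] [21.6 57.7] ang -0.537
top blue wing [ 0.6248 -0.2098] [17.7 49.6] ang -0.377
scene flange_yellow 0.92 [ 0.6004 -0.2807]
scene flange_blue 0.39 [ 0.4648 -0.169 ]
scene plate_mid 0.59 [ 0.4708 -0.1926]
```

View pics/s10c.png

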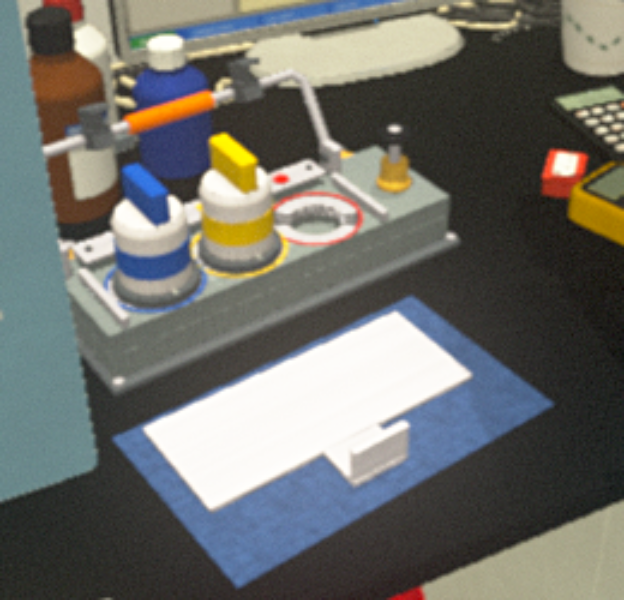

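Both cartridges sit flush with parallel wings (blue 150,195; yellow 234,162). The plunger is up at (395,150), the bar is back, and the plate lies flat on the mat. I hand the job in.

```bash
python3 -c "
from workcell import bot; print(bot.job_done())"
```

```text
the job is handed in; nothing more can be done
None
```

The job is handed in, with no verdict shown: the bar is folded back, the plate lies on the mat, the blue and yellow cartridges are seated and square (no red one was on the bench), and the purge was held over 3 s and released.

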